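# Close the rusk tubs with their matching lids

## Robot

A 6-joint arm with a two-finger parallel gripper is mounted at the origin on the work surface. World frame = base frame: x ahead of the robot, y to its left, z up, the work surface at z = 0. Lengths are in mm, angles in rad, forces in N, time in s.
With the tool pointing down it reaches from about 425 to 950 mm from the base axis. Payload 14.7 kg.
Tool frame: the origin (TCP) lies midway between the tips of the shut fingers; the grasp point (between the pads) lies 19 mm behind it (bot.grasp_offset is the distance from the TCP to the grasp point, in mm); x points along the fingers, y is the direction in which the jaws open and shut, and the axes are right-handed (so a half turn about x gives the same grasp; the last joint's range is limited). The gripper opens to 85 mm and grips with 20 to 120 N. Pads are 22 mm wide; open, the fingers measure 114 mm over their backs; the gripper's body (76 mm by 85 mm) begins 54 mm behind the grasp point. The pads swing forward as they close: fully open they stand 13 mm farther back than shut.
Start: joints at [1.285, 0.48, 1.596, -0, 1.065, -0.047], TCP at [153.724, 631.554, 193.697] pointing down, gripper open.
Joint ranges: [-2.75, 2.75], [-0.82, 2.05], [0.23, 2.67], [-1.56, 4.7], [0.09, 2.69], [-2.92, 2.92]. Speed limits (rad/s): [1.89, 1.89, 2.39, 3.01, 3.01, 3.01].

## Interface

Orientations are given as a 3x3 rotation matrix whose columns are the frame's x, y, z axes.
In Python, from plant import bot gives the robot as it stands. Calls block until the motion is done:
- bot.move_ptp(position, orientation): joint-space move of the TCP to a pose.
- bot.move_linear(position, rate=150, orientation=None): straight line of the TCP; orientation=None keeps the orientation; rate is the mean speed in mm/s.
- bot.goto_joints(angles): joint-space move.
- bot.command_gripper(opening, grip_force=None): finger opening in mm; grip_force is the grip in N (None keeps the last); returns when the fingers have stopped.
- bot.dwell(seconds).
- bot.ik(position, orientation): joint angles nearest the present ones, or None.
- bot.read_state(): the state.
- bot.grab_frame(name): name is "scene" or "top"; returns the picture (480x640x3 uint8, red, green, blue); there is no depth.
- bot.camera_model(name): a dict with "mtx" (3x3 intrinsics, pixels), "dist_coeffs" ([k1, k2, p1, p2, k3] as OpenCV has them; the pictures are not rectified), "origin" and "orientation" of the camera in the world. Camera axes: x right, y up, looking along -z (the intrinsics and any distortion apply to the point x, -y, -z); pixel columns grow to the right and rows downward; lengths in mm; the calibration is good to about 2 mm. A picture is of the moment at which its call begins. camera_model takes no time and is no camera call.
A pose or a line that the arm cannot do raises bot.MotionError and nothing moves.
- bot.finish_job(): hands the job in, once; it reports no verdict.
The state is a dict: "t": time; "joints": joint angles; "joint_vel": joint speeds; "tau": joint torques, N m; "tcp_pos": TCP position; "ee_rot": TCP orientation; "wrist_force": force on the tool from outside, world axes, zero at the start; "moment": the same for the moment, N m; "finger_gap": finger opening in mm.
Only numpy, scipy, OpenCV 4.12 (cv2) and the standard library are available. Lean on these libraries where they do the work, as an engineer would, in place of code of your own. Each camera call takes 0.05 s, during which the arm holds its last target.

## Task

Close the four open rusk tubs on the packing bench: put each of the four loose white lids on the tub whose shape and size it matches, lined up with it and seated flat on the rim all round. Leave the tubs standing where they are, and do not knock over the shaker or the glass jar that stand among them.

Things in the scene. Friction and masses are not known exactly. Their poses are not given: they have to be found in the camera images.
- lid_small_round_grip (a point): Small round lid, loose, 70 g: white disc 80 mm across, 4 mm thick, lying right way up on its 8 mm deep plug (7 mm smaller than the tub's mouth all round). Grey bridge handle on top: crossbar 46 mm long (x), 12 thick (y), 16 high, on a leg at each end. This point: crossbar's centre, 38 mm above the plug's underside, 26 above the plate's top; z up.
- tub_small_round_mouth (a point): Small round tub, loose, 350 g: open, clear, full of rusks, white rim, 72 mm outer diameter, 75 mm tall, wall 4 mm; contents end 10 mm or more below the rim. This point: mouth centre, level with the rim, 75 mm above the bench; z up, x and y along its sides. When the lid is on, its crossbar's centre is 30 mm above this point.
- lid_large_round_grip (a point): Large round lid, loose, 70 g: white disc 108 mm across, 4 mm thick, lying right way up on its 8 mm deep plug (7 mm smaller than the tub's mouth all round). Grey bridge handle on top: crossbar 46 mm long (x), 12 thick (y), 16 high, on a leg at each end. This point: crossbar's centre, 38 mm above the plug's underside, 26 above the plate's top; z up.
- tub_large_round_mouth (a point): Large round tub, loose, 350 g: open, clear, full of rusks, white rim, 100 mm outer diameter, 55 mm tall, wall 4 mm; contents end 10 mm or more below the rim. This point: mouth centre, level with the rim, 55 mm above the bench; z up, x and y along its sides. When the lid is on, its crossbar's centre is 30 mm above this point.
- lid_square_grip (a point): Square lid, loose, 70 g: white square plate 96 x 96 mm, 4 mm thick, lying right way up on its 8 mm deep plug (7 mm smaller than the tub's mouth all round). Grey bridge handle on top: crossbar 46 mm long (x), 12 thick (y), 16 high, on a leg at each end. This point: crossbar's centre, 38 mm above the plug's underside, 26 above the plate's top; z up.
- tub_square_mouth (a point): Square tub, loose, 350 g: open, clear, full of rusks, white rim, 88 x 88 mm outside, 60 mm tall, wall 4 mm; contents end 10 mm or more below the rim. This point: mouth centre, level with the rim, 60 mm above the bench; z up, x and y along its sides. When the lid is on, its crossbar's centre is 30 mm above this point.
- lid_oblong_grip (a point): Oblong lid, loose, 70 g: white rectangular plate 112 mm (its x) by 70 mm (its y), 4 mm thick, lying right way up on its 8 mm deep plug (7 mm smaller than the tub's mouth all round). Grey bridge handle on top: crossbar 46 mm long (x), 12 thick (y), 16 high, on a leg at each end. This point: crossbar's centre, 38 mm above the plug's underside, 26 above the plate's top; z up.
- tub_oblong_mouth (a point): Oblong tub, loose, 350 g: open, clear, full of rusks, white rim, 104 mm (its x) by 62 mm (its y) outside, 50 mm tall, wall 4 mm; contents end 10 mm or more below the rim. This point: mouth centre, level with the rim, 50 mm above the bench; z up, x and y along its sides. When the lid is on, its crossbar's centre is 30 mm above this point.
- shaker_center (a point): Bystander: aluminium shaker, 48 mm diameter, 78 mm tall, upright among the tubs and lids; this point is its centre, 39 mm up, z up. Loose.
- jar_center (a point): Bystander: clear glass jar with a steel cap, 46 mm diameter, 75 mm tall, upright among the tubs and lids; this point is its centre, 38 mm up, z up. Loose.
Mind the look-alikes: they are no part of the job. What is shaped like the part that bears tub_large_round_mouth but purple is not meant.

How it is judged:
By the outcome, as a careful person would: the job done as asked, in the order asked, and still so for the second after the job is handed in, with the robot touching nothing.
It also fails if it takes over 104 s, if anything falls off the work surface, if the arm or the gripper's body presses on something with over 40 N, if the wrist force passes 120 N, or if a joint passes its speed limit or range.

## Working session

There is one attempt and no reset: what is moved stays moved. The work goes in short steps, each a Python script; the robot and the scene stay as the last script left them, time stands still between calls to the robot, and variables do not carry over. Pictures are saved under pics/ and viewed, and the job is handed in when it is done.

```bash
mkdir -p pics; ls; python3 - <<'E'
from plant import bot
import cv2
for n in ("scene","top"):
    im=bot.grab_frame(n); cv2.imwrite(f"pics/{n}0.png",cv2.cvtColor(im,cv2.COLOR_RGB2BGR)); print(n,bot.camera_model(n))
print(bot.read_state(),bot.grasp_offset)
E
```

```text
pics
scene {'mtx': array([[443.03474658,   0.        , 317.45340388],
       [  0.        , 443.03474658, 236.49264858],
       [  0.        ,   0.        ,   1.        ]]), 'dist_coeffs': array([0.01641672, 0.        , 0.        , 0.        , 0.        ]), 'origin': array([913.63053597, 325.24644144, 813.81114298]), 'orientation': array([[-0.56716497, -0.66474061,  0.48625488],
       [ 0.82354585, -0.45070464,  0.34443803],
       [-0.00980462,  0.59580638,  0.80306826]])}
top {'mtx': array([[583.01021398,   0.        , 317.13997679],
       [  0.        , 583.01021398, 240.68636474],
       [  0.        ,   0.        ,   1.        ]]), 'dist_coeffs': array([-0.1300208,  0.       ,  0.       ,  0.       ,  0.       ]), 'origin': array([ 322.26741674,    3.94994679, 1327.07864717]), 'orientation': array([[-0.02277106,  0.99367186, -0.10998961],
       [-0.99974018, -0.0225196 ,  0.00352815],
       [ 0.0010289 ,  0.11004138,  0.99392647]])}
{'t': 0.1, 'joints': array([ 1.28539397e+00,  4.80775022e-01,  1.59678869e+00, -2.24864960e-05,
        1.06512246e+00, -4.66286845e-02]), 'joint_vel': array([-0.00173231, -0.00097707, -0.00207834, -0.00049003, -0.00048177,
       -0.00131485]), 'tau': array([-1.37009247e-04, -9.52261877e+01, -4.31035924e+01,  1.34948218e-04,
        5.40828594e-03,  1.10170445e-04]), 'tcp_pos': array([153.62337484, 631.16706368, 193.14103664]), 'ee_rot': array([[-2.88995574e-04,  2.36500518e-01,  9.71631320e-01],
       [-1.05481912e-03,  9.71630748e-01, -2.36500693e-01],
       [-9.99999402e-01, -1.09324295e-03, -3.13317162e-05]]), 'wrist_force': array([-0.03798714, -0.14411091, -1.29693535]), 'moment': array([-0.02075734, -0.03924469, -0.04628611]), 'finger_gap': 85.23181323284642} 18.700000000000003
```

View pics/top0.png

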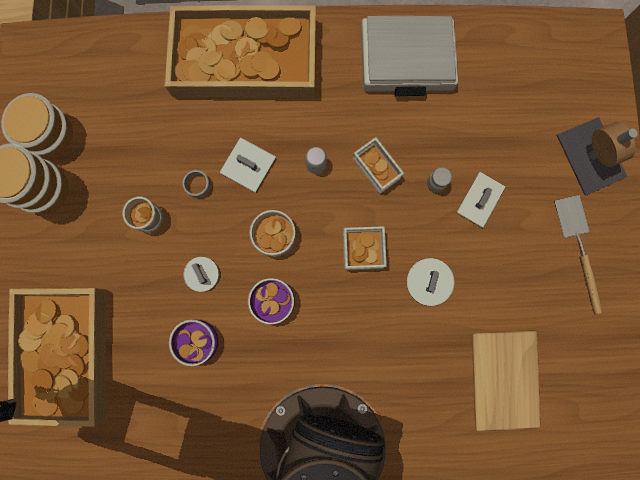

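View pics/scene0.png

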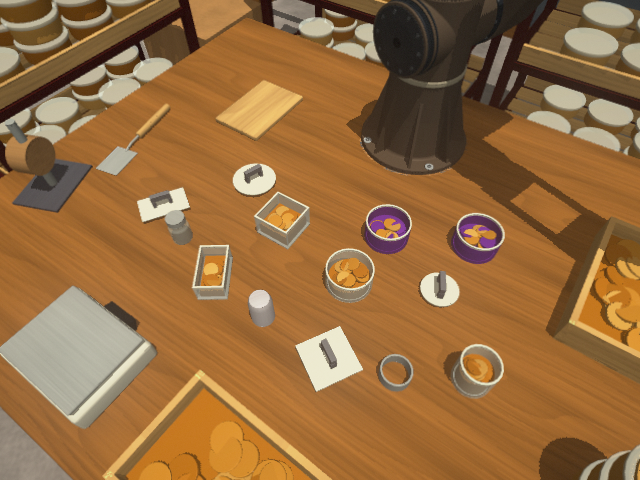

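```bash
python3 - <<'E'
import cv2,numpy as np
im=cv2.imread("pics/top0.png")
def crop(x,y,w=50): return cv2.resize(im[y-w//2:y+w//2+0,x-w//2:x+w//2],None,fx=200/w,fy=200/w,interpolation=cv2.INTER_CUBIC)
P=[(248,164),(483,200),(431,282),(201,274),(365,248),(379,166),(273,233),(143,215)]
W=[64]*8
t=[crop(*p,64) for p in P]
cv2.imwrite("pics/crops.png",np.vstack([np.hstack(t[:4]),np.hstack(t[4:])]))
im=cv2.imread("pics/scene0.png")
P=[(328,357),(163,205),(254,179),(440,290),(282,218),(212,270),(349,272),(478,370)]
t=[crop(*p,80) for p in P]
cv2.imwrite("pics/crops2.png",np.vstack([np.hstack(t[:4]),np.hstack(t[4:])]))
E
```

```text
(no output)
```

View pics/crops.png

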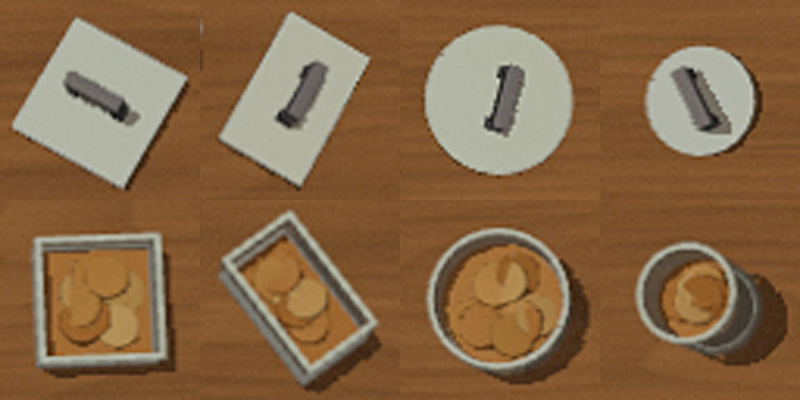

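View pics/crops2.png

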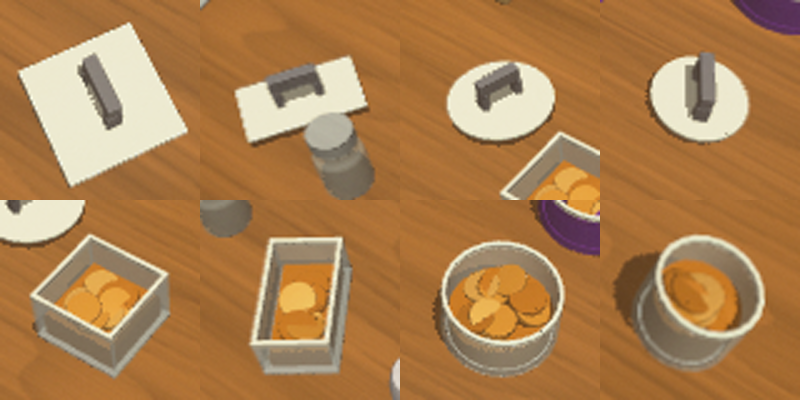

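```bash
cat > vis.py <<'E'
import numpy as np,cv2
from scipy.optimize import least_squares
from scipy.ndimage import distance_transform_edt
from plant import bot
CM={n:bot.camera_model(n) for n in("scene","top")}
def proj(n,P):
    c=CM[n];R=np.diag([1,-1,-1])@c["orientation"].T
    return cv2.projectPoints(np.asarray(P,float).reshape(-1,1,3),cv2.Rodrigues(R)[0],-R@c["origin"],c["mtx"],c["dist_coeffs"])[0].reshape(-1,2)
def ray(n,uv,z):
    c=CM[n];u=cv2.undistortPoints(np.array([[uv]],float),c["mtx"],c["dist_coeffs"])[0,0]
    d=c["orientation"]@np.array([u[0],-u[1],-1]);o=c["origin"];return (o+d*(z-o[2])/d[2])[:2]
def outline(kind,a,b,x,y,th,z):
    if kind=="r":
        t=np.linspace(0,2*np.pi,72,endpoint=False);p=np.c_[a/2*np.cos(t),a/2*np.sin(t)]
    else:
        k=np.linspace(-.5,.5,20);o=np.full(20,.5)
        p=np.vstack([np.c_[k,o],np.c_[k,-o],np.c_[o,k],np.c_[-o,k]])*[a,b]
    c,s=np.cos(th),np.sin(th);p=p@np.array([[c,s],[-s,c]])+[x,y]
    return np.c_[p,np.full(len(p),z)]
SH={"sr":("r",72,72,75,80,80),"lr":("r",100,100,55,108,108),"sq":("q",88,88,60,96,96),"ob":("q",104,62,50,112,70)}
def whitemask(im):
    h=cv2.cvtColor(im,cv2.COLOR_RGB2HSV);return ((h[...,1]<60)&(h[...,2]>120)).astype(np.uint8)
def dist_img(im,seed,r):
    S=4;x0,y0=int(seed[0])-r,int(seed[1])-r
    x0=max(x0,0);y0=max(y0,0)
    big=cv2.resize(im[y0:y0+2*r,x0:x0+2*r],None,fx=S,fy=S,interpolation=cv2.INTER_CUBIC)
    m=cv2.morphologyEx(whitemask(big),cv2.MORPH_OPEN,np.ones((3,3)))
    # component: largest
    n,l,st,_=cv2.connectedComponentsWithStats(m)
    i=1+np.argmax(st[1:,4]);m=(l==i).astype(np.uint8)
    cs,_=cv2.findContours(m,cv2.RETR_EXTERNAL,cv2.CHAIN_APPROX_NONE)
    e=np.ones(m.shape,np.uint8);cv2.drawContours(e,cs,-1,0,1)
    return distance_transform_edt(e).astype(np.float32)/S,(x0,y0,S)
def resid(D,uv):
    d,(x0,y0,S)=D
    q=((uv-[x0,y0]+.5)*S-.5).astype(np.float32)
    return cv2.remap(d,q[:,:1],q[:,1:],cv2.INTER_LINEAR,borderValue=10).ravel()
def fit(ims,seeds,kind,a,b,z,th0,r=40,only=None):
    Ds={n:dist_img(ims[n],seeds[n],r) for n in seeds}
    x0=ray("top",seeds["top"],z)
    def sol(names):
        f=lambda p:np.concatenate([resid(Ds[n],proj(n,outline(kind,a,b,p[0],p[1],p[2] if kind=="q" else 0,z))) for n in names])
        best=None
        for t in ([th0] if kind=="r" else th0+np.linspace(-.3,.3,5)):
            s=least_squares(f,[*x0,t],loss="soft_l1",f_scale=.5,x_scale=[1,1,.02],diff_step=1e-4)
            if best is None or s.cost<best.cost:best=s
        return best.x.round(3),round(best.cost,2)
    return {"top":sol(["top"]),"scene":sol(["scene"]),"both":sol(["top","scene"])}
E
cat > m.py <<'E'
from vis import *
ims={n:cv2.cvtColor(cv2.imread(f"pics/{n}0.png"),cv2.COLOR_BGR2RGB) for n in("scene","top")}
seeds={"sr":((143,213),(480,364),(201,274),(440,290)),"lr":((273,232),(350,270),(431,282),(254,179)),"sq":((365,246),(283,216),(248,164),(328,357)),"ob":((379,164),(212,268),(481,200),(163,205))}
# seed yaw from top pixels: long-axis / bar ends
bars={"sr":((194,267),(206,282)),"lr":((434,272),(429,292)),"sq":((239,159),(257,169)),"ob":((488,189),(478,208))}
edges={"sr":None,"lr":None,"sq":((343,228),(385,228)),"ob":((371,140),(403,178))}
out={v:im.copy() for v,im in ims.items()}
for k,(kind,a,b,h,A,B) in SH.items():
    s=seeds[k]
    def ang(p): 
        v=ray("top",p[1],30)-ray("top",p[0],30);return np.arctan2(v[1],v[0])
    rt=fit(ims,{"top":s[0],"scene":s[1]},kind,a,b,h,ang(edges[k]) if edges[k] else 0)
    rl=fit(ims,{"top":s[2],"scene":s[3]},kind,A,B,12,ang(bars[k]))
    print(k,"TUB",rt,"\n  LID",rl,"bar",round(ang(bars[k]),3))
    for v in out:
        for r_,d in((rt,(kind,a,b,h)),(rl,(kind,A,B,12))):
            p=r_["both"][0]
            for q in proj(v,outline(d[0],d[1],d[2],p[0],p[1],p[2],d[3])): 
                q=np.round(q).astype(int);out[v][q[1],q[0]]=(255,0,0)
for v,(y,x) in{"top":((120,320),(110,510)),"scene":((150,410),(120,520))}.items():
    cv2.imwrite(f"pics/fit_{v}.png",cv2.cvtColor(cv2.resize(out[v][y[0]:y[1],x[0]:x[1]],None,fx=2,fy=2,interpolation=0),cv2.COLOR_RGB2BGR))
E
python3 m.py
```

```text
sr TUB {'top': (array([532.579, 391.748,   0.   ]), np.float64(1.54)), 'scene': (array([532.622, 391.813,   0.   ]), np.float64(3.0)), 'both': (array([532.626, 391.785,   0.   ]), np.float64(4.55))} 
  LID {'top': (array([398.396, 265.166,  -2.472]), np.float64(2.49)), 'scene': (array([397.7  , 265.271,  -2.472]), np.float64(5.63)), 'both': (array([398.036, 265.183,  -2.472]), np.float64(8.54))} bar -2.472
lr TUB {'top': (array([484.292,  98.192,   0.   ]), np.float64(1.62)), 'scene': (array([485.867, 100.003,   0.   ]), np.float64(67.73)), 'both': (array([484.787,  98.988,   0.   ]), np.float64(74.14))} 
  LID {'top': (array([ 369.02 , -254.556,    2.854]), np.float64(1.9)), 'scene': (array([ 368.576, -252.512,    2.854]), np.float64(3.37)), 'both': (array([ 368.743, -253.809,    2.854]), np.float64(8.63))} bar 2.854
sq TUB {'top': (array([ 445.971, -103.409,   -1.558]), np.float64(5.28)), 'scene': (array([461.018, -90.725,  -1.983]), np.float64(137.54)), 'both': (array([ 446.222, -102.432,   -1.555]), np.float64(155.15))} 
  LID {'top': (array([649.407, 156.82 ,  -2.102]), np.float64(1.22)), 'scene': (array([648.297, 157.096,  -2.108]), np.float64(3.94)), 'both': (array([648.773, 156.988,  -2.106]), np.float64(7.46))} bar -2.109
ob TUB {'top': (array([ 635.74 , -142.514,   -2.523]), np.float64(2.69)), 'scene': (array([ 634.473, -136.303,   -2.449]), np.float64(96.0)), 'both': (array([ 635.203, -141.083,   -2.52 ]), np.float64(113.05))} 
  LID {'top': (array([ 556.369, -381.909,    2.589]), np.float64(1.65)), 'scene': (array([ 555.028, -379.976,    2.584]), np.float64(17.49)), 'both': (array([ 555.69 , -381.24 ,    2.588]), np.float64(25.01))} bar 2.604
```

View pics/fit_top.png

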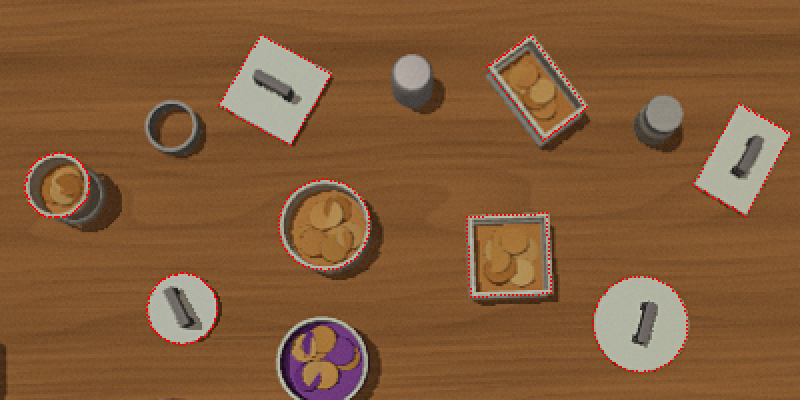

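View pics/fit_scene.png

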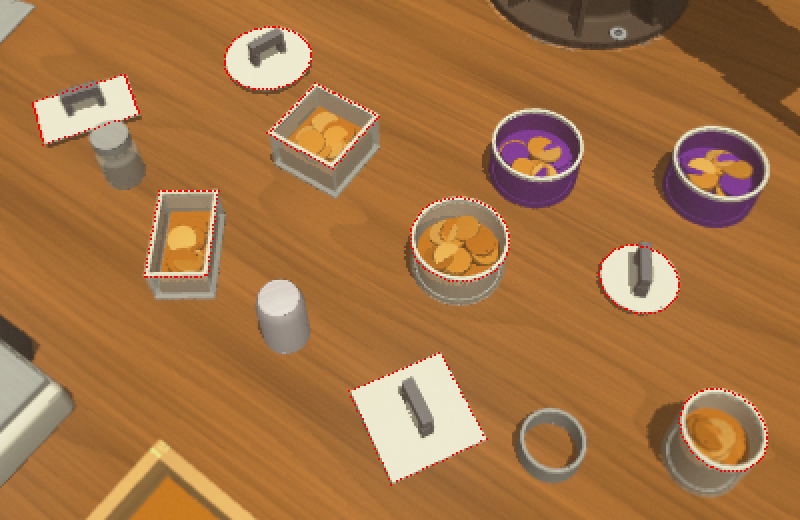

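```bash
cat > act.py <<'E'
import numpy as np
from plant import bot
L={"sr":(398.0,265.2,-2.472),"lr":(368.8,-253.7,2.854),"sq":(648.8,157.0,-2.105),"ob":(555.8,-381.1,2.588)}
T={"sr":(532.6,391.8,None,75),"lr":(484.9,98.9,None,55),"sq":(446.1,-102.6,-1.556,60),"ob":(635.3,-141.3,-2.521,50)}
G=18.7; UP=175
def R(p): c,s=np.cos(p),np.sin(p); return np.array([[0,c,s],[0,s,-c],[-1,0,0]],float)
def plan(k):
    x,y,th=L[k];X,Y,TH,h=T[k];best=None
    for i in range(2):
        p=th+np.pi/2+i*np.pi
        a=bot.ik([x,y,38-G],R(p)); a2=bot.ik([x,y,UP],R(p))
        if a is None or a2 is None: continue
        if TH is None: qs=p+np.linspace(-1.2,1.2,13)
        else: qs=TH+np.pi/2+np.arange(4 if k=="sq" else 2)*(np.pi/2 if k=="sq" else np.pi)
        for q in qs:
            b=bot.ik([X,Y,h+30-G],R(q)); b2=bot.ik([X,Y,UP],R(q))
            if b is None or b2 is None: continue
            c=abs(bot.read_state()["joints"]-a2).max()+abs(a2-b2).max()+.2*abs(b2[5])
            if best is None or c<best[0]: best=(c,p,q,a2,b2)
    return best
E
python3 - <<'E'
from act import *
from vis import ray
for k in L:
    b=plan(k); print(k,b[0].round(2),b[3].round(2),b[4].round(2))
print("shaker",ray("top",(316,155),78),"jar",ray("top",(441,176.5),75))
E
```

```text
sr 2.1 [ 0.52  0.26  2.   -0.    0.88  1.43] [ 0.59  0.51  1.59 -0.    1.04  1.09]
lr 2.93 [-0.67  0.22  2.06 -0.    0.86  1.19] [ 0.14  0.29  1.97 -0.    0.89  0.8 ]
sq 1.88 [ 0.19  0.52  1.57 -0.    1.05  0.73] [-0.29  0.24  2.04 -0.    0.86  1.26]
ob 2.86 [-0.65  0.53  1.56 -0.    1.05  1.48] [-0.27  0.5   1.61 -0.    1.03  0.68]
shaker [649.94804683  -2.29336906] jar [ 596.98037428 -276.74789922]
```

```bash
cat >> act.py <<'E'
def pick(k):
    _,p,q,_,_=plan(k);x,y,_=L[k]
    bot.command_gripper(38)
    bot.move_ptp([x,y,UP],R(p))
    bot.move_linear([x,y,60],rate=200)
    bot.move_linear([x,y,38-G],rate=60)
    bot.command_gripper(5,40)
    s=bot.read_state();print(k,"gap",s["finger_gap"],"F",s["wrist_force"].round(1),"t",s["t"],"tcp",s["tcp_pos"].round(1))
    bot.move_linear([x,y,50],rate=60)
    bot.move_linear([x,y,UP],rate=200)
    s=bot.read_state();print("lifted gap",s["finger_gap"],"F",s["wrist_force"].round(1),"t",s["t"])
    return q
def place(k,q):
    X,Y,_,h=T[k];z=h+30-G
    bot.move_ptp([X,Y,UP],R(q))
    bot.move_linear([X,Y,z+16],rate=150)
    bot.dwell(.2);f0=bot.read_state()["wrist_force"][2]
    bot.move_linear([X,Y,z+2],rate=50)
    zz=z+2
    while zz>z-3:
        s=bot.read_state();df=s["wrist_force"][2]-f0
        if df>4: break
        zz-=.5;bot.move_linear([X,Y,zz],rate=15)
    print("contact dz",zz-z,"dF",s["wrist_force"].round(1),f0,"tcp",s["tcp_pos"].round(1))
    bot.command_gripper(38)
    bot.move_linear([X,Y,z+50],rate=120)
    bot.move_linear([X,Y,UP],rate=200)
    print("t",bot.read_state()["t"])
E
python3 - <<'E'
from act import *
import cv2
q=pick("sr")
print(q)
cv2.imwrite("pics/a1.png",cv2.cvtColor(bot.grab_frame("scene"),cv2.COLOR_RGB2BGR)); open("q","w").write(str(q))
E
```

```text
sr gap 4.71402611841918 F [-0.1 -0.5 -0.4] t 4.2083 tcp [398.1 265.3  19.4]
lifted gap 4.902930649128847 F [-0.   0.1  0.1] t 5.6417
-0.5012036732051035
```

View pics/a1.png

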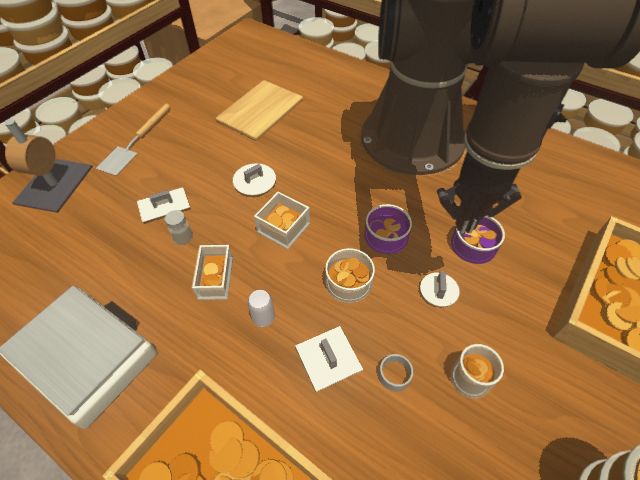

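```bash
python3 - <<'E'
from vis import *
s=bot.read_state();p=s["tcp_pos"];print(p.round(1),s["ee_rot"].round(2))
for n in("scene","top"): print(n,proj(n,[p,p+[0,0,18.7],p+[0,0,70],[p[0],p[1],46],[398,265,46]]).round(1))
im=cv2.imread("pics/a1.png");t=cv2.cvtColor(bot.grab_frame("top"),cv2.COLOR_RGB2BGR)
cv2.imwrite("pics/a2.png",np.hstack([cv2.resize(im[160:320,390:550],(400,400)),cv2.resize(t[200:360,130:290],(400,400))]))
E
```

```text
[397.2 264.7 173.7] [[-0.    0.62 -0.78]
 [-0.   -0.78 -0.62]
 [-1.   -0.    0.  ]]
scene [[458.2 242.6]
 [460.9 236.3]
 [468.7 217.7]
 [442.6 279.9]
 [442.5 280.2]]
top [[184.9 269.9]
 [182.7 269.4]
 [176.5 267.7]
 [197.8 273.4]
 [197.7 273.1]]
```

View pics/a2.png

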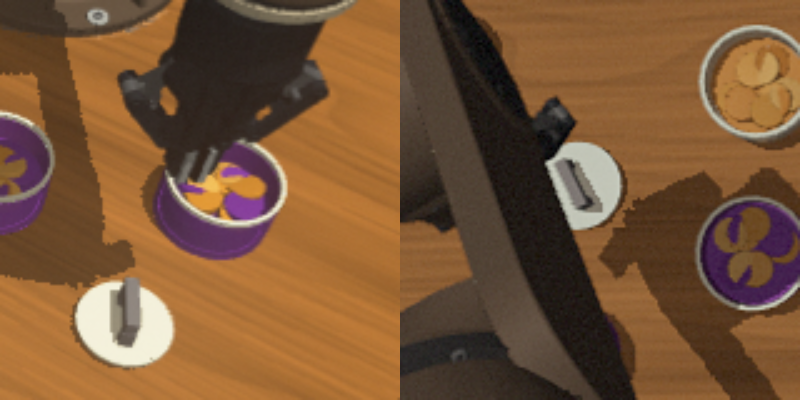

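```bash
python3 - <<'E'
from act import *
from vis import *
import json
bot.command_gripper(0)
out=[];rec=[]
for i,(x,y,z,p) in enumerate([(400,270,150,None),(540,200,150,-2.2),(480,-20,150,-2.2)]):
    p=-2.472+np.pi/2+np.pi if p is None else p
    for o in (p,):
        bot.move_ptp([x,y,z],R(o)); bot.dwell(.3)
    s=bot.read_state();im=bot.grab_frame("scene");c=proj("scene",s["tcp_pos"])[0]
    print(s["tcp_pos"].round(1),c.round(1),s["t"],s["finger_gap"])
    x0,y0=int(c[0])-40,int(c[1])-50
    cr=cv2.resize(im[y0:y0+80,x0:x0+80],(400,400),interpolation=cv2.INTER_CUBIC)
    q=((c-[x0,y0]+.5)*5).astype(int);cv2.drawMarker(cr,tuple(int(v) for v in q),(255,0,0),0,14)
    cv2.imwrite(f"pics/b{i}full.png",cv2.cvtColor(im,cv2.COLOR_RGB2BGR))
    out.append(cr);print("origin",x0,y0)
out.append(np.zeros_like(cr))
cv2.imwrite("pics/b.png",cv2.cvtColor(np.vstack([np.hstack(out[:2]),np.hstack(out[2:])])[:600],cv2.COLOR_RGB2BGR))
cv2.imwrite("pics/b.png",cv2.cvtColor(cv2.resize(np.vstack([np.hstack(out[:2]),np.hstack(out[2:])]),(600,600)),cv2.COLOR_RGB2BGR))
E
```

```text
[400. 270. 150.] [457.1 252.6] 9.0167 0.1009452638213537
origin 417 202
[540. 200. 150.] [384.9 289.5] 13.0167 0.22355056698240924
origin 344 239
[480.3 -19.2 149.9] [301.3 212. ] 14.275 -0.12341055158022048
origin 261 161
```

View pics/b.png

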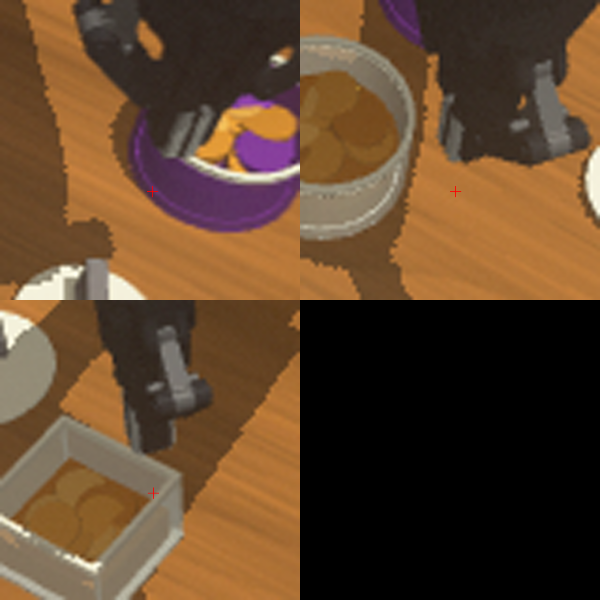

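```bash
python3 - <<'E'
from vis import *
P=np.array([[400,270,150],[540,200,150],[480.3,-19.2,149.9]]);d=np.array([[5.3,-9.6],[-.5,-8.3],[-.5,-11]])
ob=proj("scene",P)+d
f=lambda o:(proj("scene",P+o)-ob).ravel()
s=least_squares(f,[0,0,0]);print(s.x,s.fun.round(1))
# z only
s=least_squares(lambda z:f([0,0,z[0]]),[0]);print(s.x,s.fun.round(1))
for p,q in zip(P,ob):
  print([ (ray("scene",q,z)-p[:2]).round(1) for z in (150,165,180,190)])
E
```

```text
[ 4.50417181  0.8011194  35.75266507] [-0.9 -0.1  2.  -0.4 -1.3  0.5]
[30.02358645] [-1.1 -0.1  2.5 -0.8 -0.1  0.8]
[array([-25.3,  -0.8]), array([-13.1,   0.4]), array([-0.9,  1.7]), array([7.2, 2.6])]
[array([-13.9,  -8.8]), array([-5.1, -5.8]), array([ 3.6, -2.7]), array([ 9.5, -0.7])]
[array([-22.4, -17.4]), array([-12.1,  -9.2]), array([-1.8, -1. ]), array([5.1, 4.4])]
```

View pics/b1full.png

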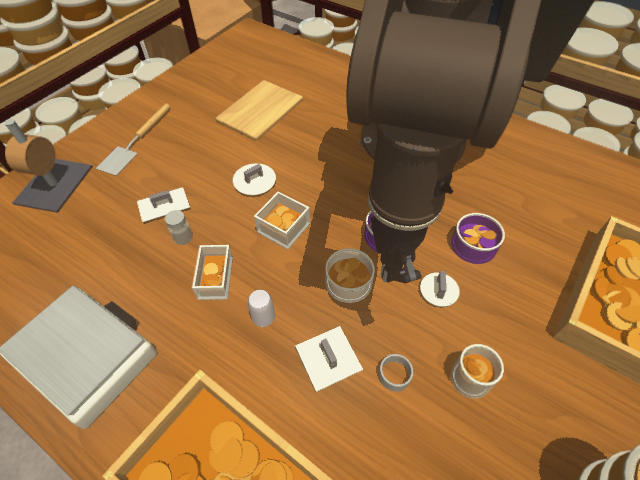

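View pics/b2full.png

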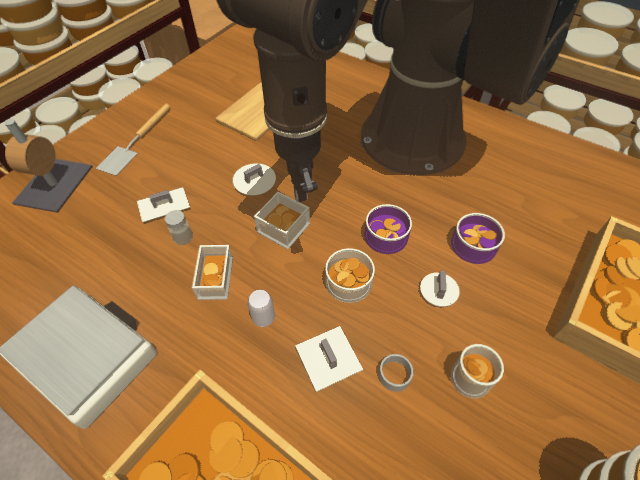

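```bash
python3 - <<'E'
from act import *
x,y=480,-10
bot.move_linear([x,y,10],rate=150);bot.dwell(.2)
f0=bot.read_state()["wrist_force"][2];z=10
try:
  while z>-45:
    z-=1.5;bot.move_linear([x,y,z],rate=25)
    s=bot.read_state();df=s["wrist_force"][2]-f0
    if abs(df)>4: break
except bot.MotionError as e: print(e)
print(z,s["tcp_pos"].round(2),s["wrist_force"].round(1),f0,s["t"])
bot.move_linear([x,y,150],rate=200)
E
```

```text
-38.0 [480.18 -10.01 -37.59] [-2.1  0.3 14.8] -0.15095762750318828 23.6083
```

```bash
sed -i 's/^G=18.7; UP=175/G=18.7+36.7; UP=130/; s/\[x,y,60\],rate=200/[x,y,15],rate=200/; s/\[x,y,50\],rate=60/[x,y,0],rate=60/' act.py; python3 - <<'E'
from act import *
import cv2
for k in L: b=plan(k);print(k,b[0].round(2),b[4].round(2))
q=pick("sr")
cv2.imwrite("pics/c1.png",cv2.cvtColor(bot.grab_frame("scene"),cv2.COLOR_RGB2BGR)); open("q","w").write(str(q))
E
```

```text
sr 1.33 [ 0.59  0.56  1.63 -0.    0.95  1.09]
lr 1.9 [ 0.14  0.35  2.01 -0.    0.78  0.8 ]
sq 2.18 [-0.29  0.3   2.09 -0.    0.75  1.26]
ob 1.57 [-0.27  0.55  1.66 -0.    0.94  0.68]
sr gap 11.416928677270466 F [-0.1  0.1  5.3] t 28.0167 tcp [398.2 265.3 -17.1]
lifted gap 11.51017923765 F [-0.  -0.2 -0.5] t 29.2583
```

View pics/c1.png

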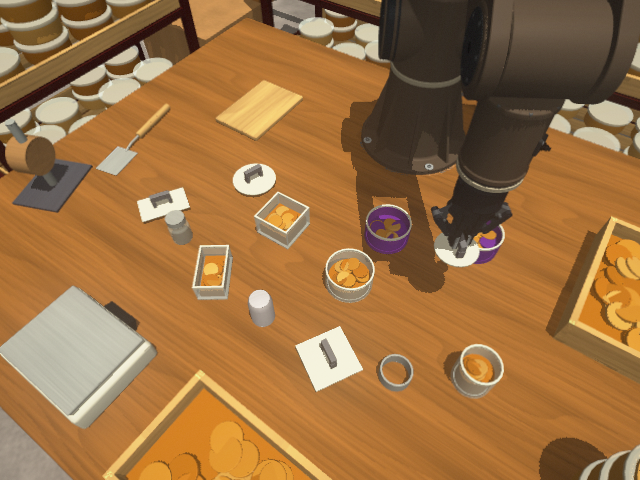

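```bash
cat > held.py <<'E'
from vis import *
def held(k,png,th0=0,z=None):
    s=bot.read_state();p=s["tcp_pos"];kind,_,_,_,A,B=SH[k]
    z=p[2]+55.4-26 if z is None else z
    im=cv2.cvtColor(cv2.imread(png),cv2.COLOR_BGR2RGB)
    D=dist_img(im,proj("scene",[[p[0],p[1],z]])[0],45)
    f=lambda a:resid(D,proj("scene",outline(kind,A,B,a[0],a[1],a[2] if kind=="q" else 0,z)))
    r=least_squares(f,[p[0],p[1],th0],loss="soft_l1",f_scale=.5,x_scale=[1,1,.02],diff_step=1e-4)
    print("offset lid-tcp",r.x[:2]-p[:2],"yaw",r.x[2]-th0,"cost",r.cost,"z",z,"tcp",p.round(1))
E
python3 -c "
from held import *
held('sr','pics/c1.png')"
```

```text
offset lid-tcp [0.84202846 0.66721236] yaw 0.0 cost 54.36589363217354 z 158.22910182007678 tcp [397.2 264.8 128.8]
```

```bash
sed -i 's/zz-=.5;bot.move_linear(\[X,Y,zz\],rate=15)/zz-=1;bot.move_linear([X,Y,zz],rate=25)/' act.py; python3 - <<'E'
from act import *
import cv2
place("sr",float(open("q").read()))
q=pick("lr");open("q","w").write(str(q))
cv2.imwrite("pics/c2.png",cv2.cvtColor(bot.grab_frame("scene"),cv2.COLOR_RGB2BGR))
from held import held
held("lr","pics/c2.png")
E
```

```text
contact dz 0.0 dF [-1.1 -1.4  4. ] -0.23397444230929393 tcp [532.8 391.9  49.9]
t 33.0333
lr gap 11.48590542135172 F [-1.2  0.7  6.8] t 37.375 tcp [ 369.  -253.9  -17.1]
lifted gap 11.197578050636032 F [-0.4 -0.  -0.6] t 38.6167
offset lid-tcp [0.38246754 1.61486619] yaw 0.0 cost 23.41634377837181 z 158.25140448632598 tcp [ 368.1 -253.2  128.9]
```

View pics/c2.png

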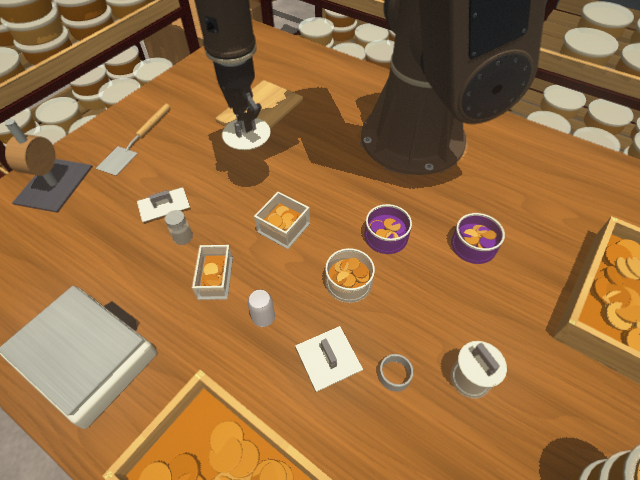

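```bash
python3 - <<'E'
from act import *
import cv2
place("lr",float(open("q").read()))
q=pick("sq");open("q","w").write(str(q))
bot.dwell(.1)
cv2.imwrite("pics/c3.png",cv2.cvtColor(bot.grab_frame("scene"),cv2.COLOR_RGB2BGR))
from held import held
held("sq","pics/c3.png",L["sq"][2])
E
```

```text
contact dz 0.0 dF [-1.6 -1.   5.8] -0.8959342141280199 tcp [485.1  98.9  29.9]
t 43.2417
sq gap 11.565603336014467 F [0.2 0.7 4.8] t 45.95 tcp [649.1 157.1 -16.9]
lifted gap 11.35882967815843 F [ 0.4 -0.1 -1.4] t 47.1917
offset lid-tcp [1.35320006 2.77752833] yaw 0.006327740165207096 cost 201.07950174808502 z 157.69977200567558 tcp [647.8 156.8 128.3]
```

View pics/c3.png

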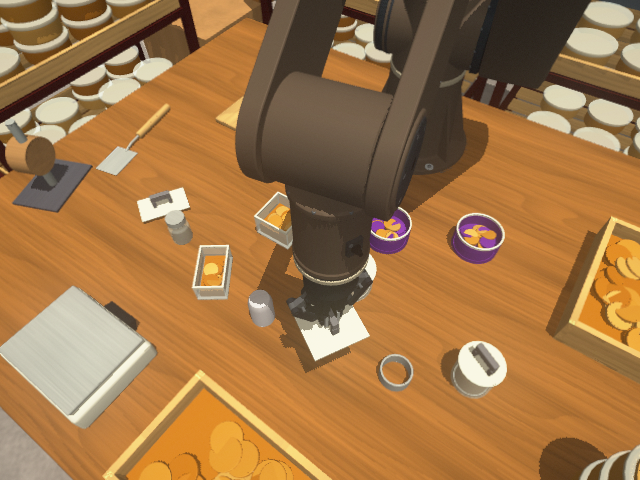

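```bash
python3 - <<'E'
from act import *
import cv2
place("sq",float(open("q").read()))
q=pick("ob");open("q","w").write(str(q))
bot.dwell(.1)
cv2.imwrite("pics/c4.png",cv2.cvtColor(bot.grab_frame("scene"),cv2.COLOR_RGB2BGR))
from held import held
held("ob","pics/c4.png",L["ob"][2])
E
```

```text
contact dz 0.0 dF [-2.6  0.2  9.3] -0.8608043216284821 tcp [ 446.3 -102.7   35. ]
t 51.725
ob gap 10.921089006859377 F [-0.  -0.5  3. ] t 54.85 tcp [ 556.1 -381.3  -17. ]
lifted gap 10.979487260702266 F [-0.7 -0.3 -1.4] t 56.0917
offset lid-tcp [0.70556712 2.81201975] yaw 0.01094588559045473 cost 75.20634523034096 z 157.68466556443127 tcp [ 555.  -380.5  128.3]
```

View pics/c4.png

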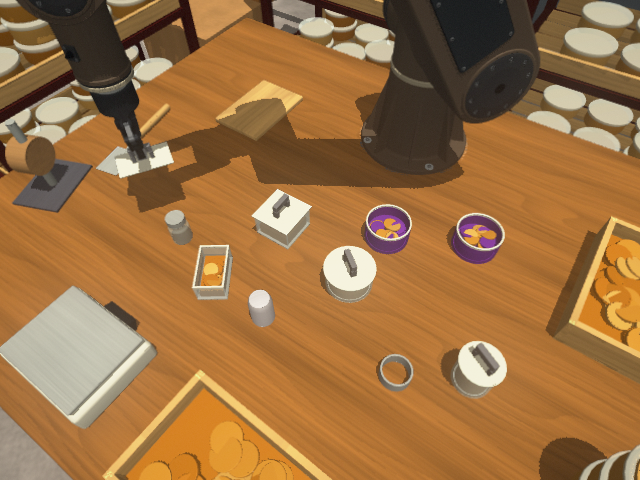

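```bash
python3 - <<'E'
from act import *
import cv2
place("ob",float(open("q").read()))
bot.goto_joints([-1.285,.48,1.596,0,1.065,.68]);bot.dwell(.2)
for n in("scene","top"): cv2.imwrite(f"pics/{n}9.png",cv2.cvtColor(bot.grab_frame(n),cv2.COLOR_RGB2BGR))
print(bot.read_state()["t"])
from vis import *
ims={n:cv2.cvtColor(cv2.imread(f"pics/{n}9.png"),cv2.COLOR_BGR2RGB) for n in("scene","top")}
for k,(kind,a,b,h,A,B) in SH.items():
    X,Y,TH,_=T[k]
    sd={n:proj(n,[X,Y,h+4])[0] for n in ims}
    r=fit(ims,sd,kind,A,B,h+4,TH or 0)
    print(k,(X,Y,TH),{n:(v[0],v[1]) for n,v in r.items()})
t=[]
for k in SH:
    X,Y,TH,h=T[k];
    for n in("top","scene"):
        c=proj(n,[X,Y,h-10])[0].astype(int);w=36
        t.append(cv2.resize(ims[n][c[1]-w:c[1]+w,c[0]-w:c[0]+w],(200,200),interpolation=cv2.INTER_CUBIC))
cv2.imwrite("pics/d.png",cv2.cvtColor(np.vstack([np.hstack(t[0::2]),np.hstack(t[1::2])]),cv2.COLOR_RGB2BGR))
E
```

```text
contact dz 0.0 dF [-0.7 -0.7  4.7] -1.5885167330469243 tcp [ 635.6 -141.4   25. ]
t 60.4833
63.0583
sr (532.6, 391.8, None) {'top': (array([532.816, 391.501,   0.   ]), np.float64(0.96)), 'scene': (array([533.299, 391.342,   0.   ]), np.float64(71.69)), 'both': (array([532.94 , 391.438,   0.   ]), np.float64(72.8))}
lr (484.9, 98.9, None) {'top': (array([484.925,  97.773,   0.   ]), np.float64(0.95)), 'scene': (array([486.162,  99.554,   0.   ]), np.float64(57.12)), 'both': (array([485.225,  98.424,   0.   ]), np.float64(61.89))}
sq (446.1, -102.6, -1.556) {'top': (array([ 446.946, -103.445,   -1.554]), np.float64(1.92)), 'scene': (array([455.409, -90.293,  -1.243]), np.float64(113.01)), 'both': (array([ 447.014, -102.516,   -1.556]), np.float64(134.0))}
ob (635.3, -141.3, -2.521) {'top': (array([ 634.714, -140.637,   -2.53 ]), np.float64(13.4)), 'scene': (array([ 634.609, -137.405,   -2.465]), np.float64(72.04)), 'both': (array([ 634.514, -139.683,   -2.518]), np.float64(90.33))}
```

View pics/d.png

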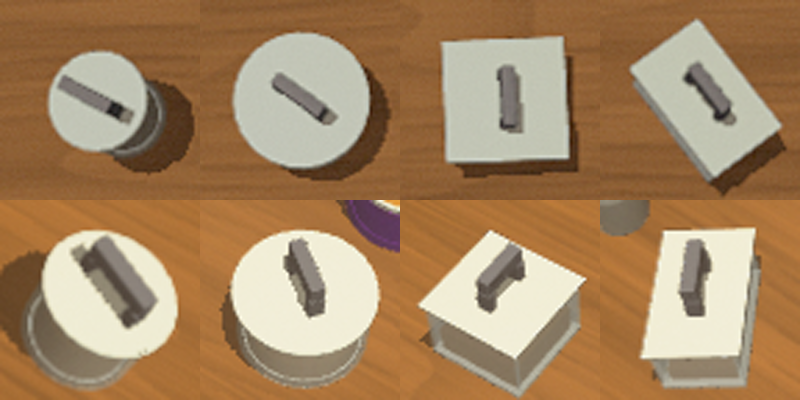

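View pics/top9.png

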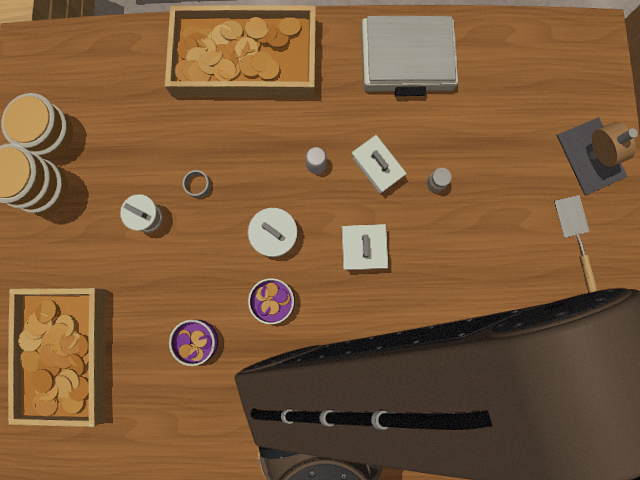

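```bash
python3 - <<'E'
import vis; from vis import *
from act import T
ims={n:cv2.cvtColor(cv2.imread(f"pics/{n}9.png"),cv2.COLOR_BGR2RGB) for n in("scene","top")}
for tv,ts in((165,60),(180,60)):
    vis.whitemask=lambda im:((cv2.cvtColor(im,cv2.COLOR_RGB2HSV)[...,1]<ts)&(cv2.cvtColor(im,cv2.COLOR_RGB2HSV)[...,2]>tv)).astype(np.uint8)
    for k in("sq","ob"):
        kind,a,b,h,A,B=SH[k];X,Y,TH,_=T[k]
        sd={n:proj(n,[X,Y,h+4])[0] for n in ims}
        print(k,tv,fit(ims,sd,kind,A,B,h+4,TH))
E
```

```text
sq 165 {'top': (array([ 447.425, -103.072,   -1.555]), np.float64(4.77)), 'scene': (array([ 446.238, -101.959,   -1.555]), np.float64(2.52)), 'both': (array([ 446.951, -102.579,   -1.556]), np.float64(10.43))}
ob 165 {'top': (array([ 636.152, -142.058,   -2.527]), np.float64(3.8)), 'scene': (array([ 634.744, -140.578,   -2.519]), np.float64(3.23)), 'both': (array([ 635.463, -141.305,   -2.522]), np.float64(12.06))}
sq 180 {'top': (array([ 447.558, -103.226,   -1.556]), np.float64(10.79)), 'scene': (array([ 446.058, -102.292,   -1.559]), np.float64(3.51)), 'both': (array([ 446.734, -102.619,   -1.557]), np.float64(17.03))}
ob 180 {'top': (array([ 636.101, -142.127,   -2.534]), np.float64(10.34)), 'scene': (array([ 634.63 , -140.862,   -2.519]), np.float64(4.2)), 'both': (array([ 635.204, -141.29 ,   -2.522]), np.float64(17.8))}
```

All four lids sit within about 1 mm of their tubs. The shaker and jar are upright at their original pixels (316,160) and (440,181). I'm handing the job in.

```bash
python3 -c "
from plant import bot
print(bot.finish_job(),bot.read_state()['t'])"
```

```text
the job is handed in; nothing more can be done
the job is handed in; nothing more can be done
```

All four lids are on their matching tubs, and I handed the job in at about 63 s on the robot's clock.

**What failed first:** the first grasp of the small round lid closed on air. The fingertips really sit about 37 mm above the reported TCP. The camera views suggested 30–36 mm, and a light touch on the bench, about 15 N, gave 37 mm. I corrected every later height by 36.7 mm, and each lid then gripped and lifted first time.

**Last checks:**
- **Alignment:** final fits of the camera images put each lid within about 1 mm of its tub's measured centre. The square and oblong lids are within about 0.01 rad of their tubs.
- **Seating:** each lid met the rim within 1 mm of its expected seated height, with light contact of up to about 10 N. The plates look flat in both views.
- **Other objects:** the tubs show no visible shift, and the shaker and jar are upright where they were.
- **Disagreements:** with the first brightness threshold the scene-camera fits were unreliable, because they picked up the clear tub walls. With a stricter threshold, which I applied to the square and oblong lids only, the two cameras agreed to about 2 mm. For the round lids I relied on the top view, where the fits were clean.

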